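# Fetch the one-nosed vessel cover from the lidded case and fit it on the open vessel

### The job

One vessel of the small station stands open. In the row of clear-lidded compartments find the cover with a single key nose, open that lid only, right back so that it stays open, and lift the cover out. Set it down without dropping it, flat and flush in the open vessel's rim with its nose in the notch, let go, and leave the other covers, lids and bench things alone.

Things in the scene. Friction and masses are not known exactly. Their poses are not given: they have to be found in the camera images.
- single_mid (a point): Wanted cover, white plastic, loose, 40 g: disc 48 mm across, 6 thick, with ONE key nose on its edge (12 wide, 6 thick, tip 34 from the axis); an upright grip rib across its middle (10 thick, 30 long, top 36 above the underside). Point: on the axis, 18 mm above the underside; x to the nose and along the rib, z up. Lies flat in one compartment (underside 3 mm above the table), x up to 1.4 rad off world x.
- plain_mid (a point): A like white cover with NO nose (disc and rib only), in another compartment; point and axes as for single_mid. Not wanted.
- twin_mid (a point): A like white cover with TWO opposite noses, in another compartment; not wanted.
- triple_mid (a point): A like white cover with THREE noses, in another compartment; not wanted.
- comp0 (a point): Compartment 0 of the black case, at its +y end (0 to 3 in a row, pitch 80 mm): mid-floor, 4 mm above the table (the floor is 3 mm above it); x to the case's back (hinge side), y along the row. Inner size 76 by 77 mm; tray walls 3 mm thick, 24 mm high.
- lid0 (a joint): Clear domed lid over compartment 0 (78 mm deep, 77 wide, from 24 to 50 mm above the table). Hinge axis: along y, 40 mm behind the compartment's centre, 24 mm above the table. 0 closed, grows as it opens up and back, stop at 2.1 rad. Swings freely: let go below about 1.3 rad it falls shut, beyond 1.6 it falls open to the stop. Under 1 N at the knob lifts it.
- lid0_knob (a point): Centre of lid 0's black pull knob: a bar 12 mm in diameter, 18 mm long, lying along y on a 12 mm wide, 4 mm thick tab, 32 mm in front of the dome, 47 mm above the table when closed. Pinched by its two ends it turns in the fingers like a pin. Closed, it is 111 mm in front of and 23 mm above the hinge axis. Moves with the lid; x points towards the hinge side.
- comp1 (a point): Compartment 1, as compartment 0.
- lid1 (a joint): Lid over compartment 1, as lid0.
- lid1_knob (a point): Knob of lid 1, as lid0_knob.
- comp2 (a point): Compartment 2, as compartment 0.
- lid2 (a joint): Lid over compartment 2, as lid0.
- lid2_knob (a point): Knob of lid 2, as lid0_knob.
- comp3 (a point): Compartment 3, as compartment 0.
- lid3 (a joint): Lid over compartment 3, as lid0.
- lid3_knob (a point): Knob of lid 3, as lid0_knob.
- mouth (a point): Open mouth of the white two-place vessel station: on its axis, on the plate's top face 80 mm above the table (36 mm hole; the disc rests on the plate round it). Fixed grey rim 6 mm high: inside 54 mm, outside 82 mm across, with one notch 18 mm wide reaching 37.5 mm from the axis. x to the notch, z up. The other mouth, 110 mm to its -y, is covered already (37 mm high, fixed).
- notch (a point): In the rim's notch, 28 mm from the mouth's axis, at the plate's top face: where the nose belongs.
- weight: Bystander: steel cylinder weight, 28 mm across, 30 mm high; origin under its centre.
- jar: Bystander: small amber jar, 38 mm across, 55 mm high; origin under its centre.
- beaker: Bystander: glass beaker, 66 mm across, 85 mm high; origin under its centre.
- bottle: Bystander: reagent bottle, 60 mm across, 130 mm high; origin under its centre.
- driver: Bystander: screwdriver, 150 mm, lying; origin under its middle.
- paddle: Bystander: small stirring paddle (steel shaft, blade, black end), 185 mm, lying along its x.

How it is judged:
On the way, in this order (a step that is already met when the one before it is completed fails the run):
1. the lid of the compartment that holds the single-nosed cover stands open (beyond 1.6 rad) (((horizontal distance between single_mid and comp0 below 0.03 m and value of joint lid0 above 1.6 rad) or (horizontal distance between single_mid and comp1 below 0.03 m and value of joint lid1 above 1.6 rad) or (horizontal distance between single_mid and comp2 below 0.03 m and value of joint lid2 above 1.6 rad) or (horizontal distance between single_mid and comp3 below 0.03 m and value of joint lid3 above 1.6 rad))), for 0.2 s.
2. the single-nosed cover is in the open mouth's rim, flat, nose in the notch (horizontal distance between single_mid and mouth below 0.006 m and z of single_mid in the frame of mouth between 0.0155 and 0.0205 m and x of notch in the frame of single_mid above 0.02 m and angle between the x axis of single_mid and the x axis of mouth, either way round below 0.3 rad and angle between single_mid's own z axis and vertical below 0.06 rad), for 0.2 s.
At the end, for the whole second after the job is handed in: The single-nosed cover lies released and at rest in the open mouth's rim: centred within 6 mm, underside within 2.5 mm of the plate, nose in the notch within 0.3 rad, tilt under 0.06 rad. The lid opened may be left open or shut (all of step 2 and linear speed of single below 0.02 m/s and contact force between the fingers and single below 0.05 N); the robot touches nothing.
It fails at once if a lid over a cover that is not wanted is opened (beyond 0.25 rad) ((horizontal distance between plain_mid and comp0 below 0.03 m and value of joint lid0 above 0.25 rad) or (horizontal distance between plain_mid and comp1 below 0.03 m and value of joint lid1 above 0.25 rad) or (horizontal distance between plain_mid and comp2 below 0.03 m and value of joint lid2 above 0.25 rad) or (horizontal distance between plain_mid and comp3 below 0.03 m and value of joint lid3 above 0.25 rad) or (horizontal distance between twin_mid and comp0 below 0.03 m and value of joint lid0 above 0.25 rad) or (horizontal distance between twin_mid and comp1 below 0.03 m and value of joint lid1 above 0.25 rad) or (horizontal distance between twin_mid and comp2 below 0.03 m and value of joint lid2 above 0.25 rad) or (horizontal distance between twin_mid and comp3 below 0.03 m and value of joint lid3 above 0.25 rad) or (horizontal distance between triple_mid and comp0 below 0.03 m and value of joint lid0 above 0.25 rad) or (horizontal distance between triple_mid and comp1 below 0.03 m and value of joint lid1 above 0.25 rad) or (horizontal distance between triple_mid and comp2 below 0.03 m and value of joint lid2 above 0.25 rad) or (horizontal distance between triple_mid and comp3 below 0.03 m and value of joint lid3 above 0.25 rad)).
It fails at once if another cover moves by more than 25 mm (distance of any of plain_mid, twin_mid, triple_mid from where it was at the start of the episode above 0.025 m).
It fails at once if a bystander is moved by more than 40 mm (distance of any of weight, jar, beaker, bottle, driver, paddle from where it was at the start of the episode above 0.04 m).
It fails at once if the cover is dropped or slammed on to the mouth (faster than 0.5 m/s within 30 mm above its seat) (linear speed of single above 0.5 m/s and horizontal distance between single_mid and mouth below 0.06 m and z of single_mid in the frame of mouth below 0.048 m).
It also fails if it takes over 53 s, if anything falls off the work surface, if the arm or the gripper's body presses on something with over 40 N, if the wrist force passes 120 N, or if a joint passes its speed limit or range.

### The arm

A 6-joint arm with a two-finger parallel gripper is mounted at the origin on the work surface. World frame = base frame: x ahead of the robot, y to its left, z up, the work surface at z = 0. Lengths are in m, angles in rad, forces in N, time in s.
With the tool pointing down it reaches from about 0.275 to 0.825 m from the base axis. Payload 4.9 kg.
Tool frame: the origin (TCP) lies midway between the tips of the shut fingers; the grasp point (between the pads) lies 19 mm behind it (bot.grip_depth is the distance from the TCP to the grasp point, in m); y points along the fingers, x is the direction in which the jaws open and shut, and the axes are right-handed (so a half turn about y gives the same grasp; the last joint's range is limited). The gripper opens to 85 mm and grips with 20 to 120 N. Pads are 22 mm wide; open, the fingers measure 114 mm over their backs; the gripper's body (76 mm by 85 mm) begins 54 mm behind the grasp point. The pads swing forward as they close: fully open they stand 13 mm farther back than shut.
Start: joints at [1.146, 0.326, -0.193, 1.052, 0, 1.437], TCP at [0.158, 0.527, 0.231] pointing down, gripper open.
Joint ranges: [-2.65, 2.65], [-0.97, 1.79], [-1.3, 1.35], [-1.93, 2.1], [-1.47, 1.37], [-3.14, 3.14]. Speed limits (rad/s): [2.57, 2.57, 3.14, 3.14, 3.14, 3.14].

### API

Orientations are given as a unit quaternion [w, x, y, z].
In Python, from cell import bot gives the robot as it stands. Calls block until the motion is done:
- bot.move_pose(position, orientation): joint-space move of the TCP to a pose.
- bot.move_linear(position, speed=0.15, rotation=None, until_force=None): straight line of the TCP; rotation=None keeps the orientation; speed is the mean speed in m/s. With until_force (N) it stops when the force on the tool has changed by that much, and returns True; else False.
- bot.goto_joints(angles): joint-space move.
- bot.set_gripper(opening, grasp_force=None): opening from 0.0 (shut) to 1.0 (fully open); grasp_force is the grip in N (None keeps the last); returns when the fingers have stopped.
- bot.wait(seconds).
- bot.solve_ik(position, orientation): joint angles nearest the present ones, or None.
- bot.camera(name): name is "side" or "top"; returns the picture (480x640x3 uint8, red, green, blue); there is no depth.
- bot.calibration(name): a dict with "mtx" (3x3 intrinsics, pixels), "extrinsics" (4x4, takes a point from world to camera coordinates). Camera axes: x right, y down, z forward; pixel columns grow to the right and rows downward; lengths in m; the calibration is good to about 2 mm. A picture is of the moment at which its call begins. calibration takes no time and is no camera call.
A pose or a line that the arm cannot do raises bot.PlanningError and nothing moves.
- bot.close_job(): hands the job in, once; it reports no verdict.
Trained networks look in the newest picture that a camera, given by its name, has taken for a name from the list of things; names that differ only in an ending like _2 or _b are one class to them, and where a whole thing is asked for, a point or a joint stands for the part that bears it (a point fixed in the world has none). Each returns a list of dicts, best first, with "confidence" (0 to 1); they miss things now and then, are a little off and sometimes report something else, mostly with a low value. They report only what shows in the picture. A call takes as long as a camera call.
- bot.search_frame(camera, thing): "bbox" ([left, top, width, height] in pixels, round what is visible of it).
Readings, each from a call of its own:
- bot.read_clock(): time.
- bot.read_joint_positions(): joint angles.
- bot.read_joint_vel(): joint speeds.
- bot.read_joint_efforts(): joint torques, N m.
- bot.read_position(): TCP position.
- bot.read_tool_rot(): TCP orientation.
- bot.read_ft_force(): force on the tool from outside, world axes, zero at the start.
- bot.read_moment(): the same for the moment, N m.
- bot.read_gripper_width(): opening from 0.0 (shut) to 1.0 (fully open).
Only numpy, scipy, OpenCV 4.12 (cv2) and the standard library are available. Lean on these libraries where they do the work, as an engineer would, in place of code of your own. Each camera call takes 0.05 s, during which the arm holds its last target.

## Working session

There is one attempt and no reset: what is moved stays moved. The work goes in short steps, each a Python script; the robot and the scene stay as the last script left them, time stands still between calls to the robot, and variables do not carry over. Pictures are saved under pics/ and viewed, and the job is handed in when it is done.

```bash
ls; mkdir -p pics; python3 - <<'E'
from cell import bot
import cv2, numpy as np
for n in("side","top"):
    im=bot.camera(n); cv2.imwrite(f"pics/{n}0.png",im[:,:,::-1])
    c=bot.calibration(n); print(n,np.round(c["mtx"],1).tolist(),np.round(c["extrinsics"],4).tolist())
print(bot.read_clock(), bot.read_tool_rot(), bot.grip_depth)
E
```

```text
pics
side [[602.0, 0.0, 331.6], [0.0, 602.0, 244.7], [0.0, 0.0, 1.0]] [[-0.9842, -0.177, 0.0038, 0.5353], [-0.0944, 0.5065, -0.857, 0.0655], [0.1497, -0.8439, -0.5152, 1.1176], [0.0, 0.0, 0.0, 1.0]]
top [[607.8, 0.0, 316.2], [0.0, 607.8, 238.7], [0.0, 0.0, 1.0]] [[0.027, -0.9994, 0.0194, 0.0513], [-0.9916, -0.0293, -0.1263, 0.5394], [0.1268, -0.0159, -0.9918, 1.3693], [0.0, 0.0, 0.0, 1.0]]
0.1 [-0.56689059  0.56744004  0.42178311 -0.42278348] 0.0187
```

View pics/side0.png

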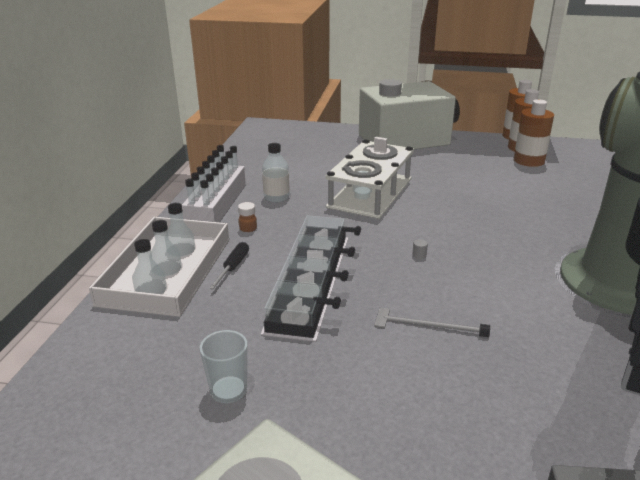

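View pics/top0.png

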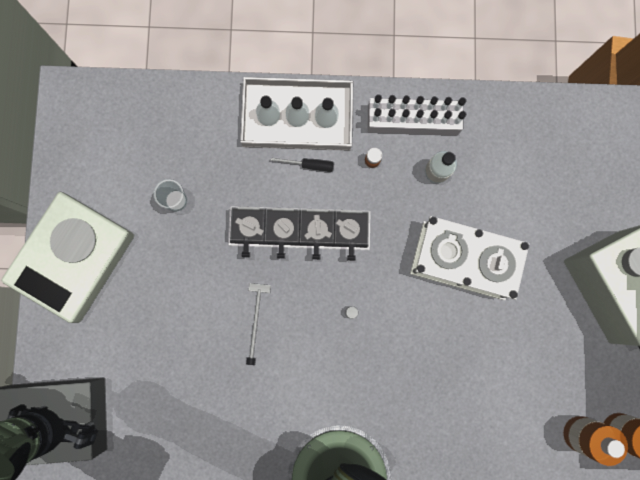

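```bash
python3 - <<'E'
from cell import bot
import cv2, numpy as np
im=cv2.imread("pics/top0.png")
a=cv2.resize(im[195:270,220:380],(800,375),interpolation=cv2.INTER_CUBIC)
b=cv2.resize(im[205:310,400:540],(300,225),interpolation=cv2.INTER_CUBIC)
s=cv2.imread("pics/side0.png")
c=cv2.resize(s[210:340,255:365],(190,225),interpolation=cv2.INTER_CUBIC)
d=cv2.resize(s[130:220,320:420],(250,225),interpolation=cv2.INTER_CUBIC)
bot_=np.hstack([b,c,d]); bot_=np.pad(bot_,((0,0),(0,800-bot_.shape[1]),(0,0)))
cv2.imwrite("pics/z0.png",np.vstack([a,bot_]))
for t in ["single_mid","plain_mid","twin_mid","triple_mid","lid0_knob","lid0","comp0","mouth","notch","weight","paddle"]:
    print(t,[(np.round(r["bbox"]).tolist(),round(r["confidence"],2)) for r in bot.search_frame("top",t)][:5])
E
```

```text
single_mid []
plain_mid []
twin_mid [([265.0, 209.0, 32.0, 47.0], 0.52)]
triple_mid []
lid0_knob [([230.0, 205.0, 34.0, 52.0], 0.71)]
lid0 [([334.0, 208.0, 37.0, 52.0], 0.83), ([230.0, 209.0, 35.0, 51.0], 0.74), ([267.0, 208.0, 32.0, 51.0], 0.74), ([300.0, 208.0, 36.0, 50.0], 0.64)]
comp0 [([226.0, 207.0, 143.0, 52.0], 0.84), ([228.0, 208.0, 37.0, 51.0], 0.19)]
mouth [([410.0, 218.0, 119.0, 79.0], 0.78), ([266.0, 209.0, 30.0, 48.0], 0.29)]
notch [([410.0, 216.0, 122.0, 82.0], 0.87)]
weight [([300.0, 210.0, 34.0, 48.0], 0.62), ([349.0, 306.0, 10.0, 13.0], 0.59)]
paddle [([245.0, 283.0, 28.0, 84.0], 0.76)]
```

View pics/z0.png

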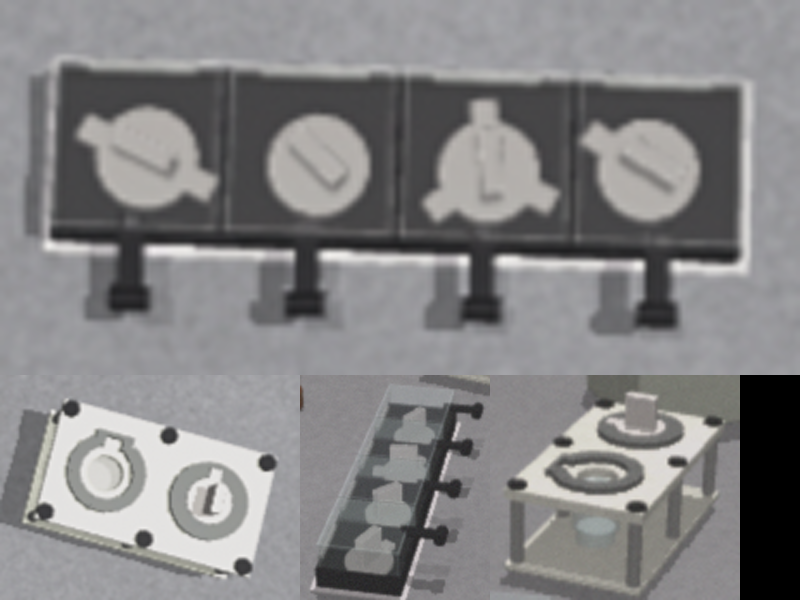

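```bash
cat > h.py <<'E'
from cell import bot
import cv2, numpy as np
def ray(cam,u,v,z):
    c=bot.calibration(cam);K=c["mtx"];E=c["extrinsics"];R=E[:3,:3];t=E[:3,3]
    o=-R.T@t; d=R.T@np.linalg.solve(K,[u,v,1.]); return o+d*(z-o[2])/d[2]
def proj(cam,P):
    c=bot.calibration(cam);P=np.atleast_2d(P);q=(c["extrinsics"][:3,:3]@P.T).T+c["extrinsics"][:3,3]
    q=(c["mtx"]@q.T).T; return q[:,:2]/q[:,2:]
E
python3 - <<'E'
from h import *
im=cv2.imread("pics/top0.png")
f=lambda u,v:(220+(u+.5)/5-.5,195+(v+.5)/5-.5)
print("cam",ray("top",0,0,10)*0-0, )
for u,v in [(128,297),(305,302),(481,303),(657,305)]: print("knob",ray("top",*f(u,v),.047).round(4))
# tray corners of white base? 
for u,v in [(147,158),(319,165),(489,172),(648,170)]: print("disc",ray("top",*f(u,v),.009).round(4))
g=im[205:255,325:372].mean(2).astype(int)
m=cv2.inRange(im,(140,140,140),(255,255,255))
print(m[210:250,334:368].astype(bool).sum())
for r in range(212,245,1): print(r,' '.join('%3d'%x for x in im[r,335:366].mean(1)))
E
```

```text
cam [-0. -0.  0.]
knob [0.4962 0.2272 0.047 ]
knob [0.4963 0.1467 0.047 ]
knob [0.4982 0.0666 0.047 ]
knob [ 0.4996 -0.0137  0.047 ]
disc [0.5659 0.2248 0.009 ]
disc [0.565  0.1439 0.009 ]
disc [0.564  0.0639 0.009 ]
disc [ 0.5672 -0.011   0.009 ]
446
212  72  89  74  74  74  83  98 105 106 108 110 113 118 123 125 126 125 125 127 127 129 133 137 139 138 139 138 123 110 108 109
213  67  84  67  65  65  67  69  70  70  70  71  70  73  75  77  76  76  75  77  77  78  80  83  84  83  85  83  77  72  71  70
214  69  88  71  68  68  68  69  69  67  67  67  68  68  68  68  69  68  68  67  67  68  68  67  67  66  66  67  67  66  67  66
215  70  88  72  70  71  70  70  70  70  70  70  70  70  70  69  70  70  70  70  70  70  70  70  70  70  70  69  69  69  69  69
216  70  88  72  70  70  69  70  71  70  70  70  70  70  70  70  70  70  70  71  70  70  71  70  70  70  70  70  70  71  70  69
217  68  83  71  70  69  69  70  70  70  70  69  69  68  69  67  68  68  70  69  70  70  71  71  71  71  72  70  70  70  71  71
218  66  82  70  71  73  69  68  69  69  68  68  74  80  79  78  77  78  74  70 
[... 2675 characters left out ...]
  99  84  74  70  70  71  71  70  70  71  71  71  72  71  69
240  84  71  70  70  71  72  71  71  70  70  70  70  71  72  75  77  75  71  67  68  71  71  71  72  71  72  71  71  71  70  70
241  86  73  71  73  71  71  72  72  72  71  70  71  72  74  78  72  73  73  71  72  71  71  71  70  71  71  71  71  71  70  70
242 106  90  83  84  84  84  85  85  84  82  78  77  78  82  88  81  87  91  86  78  73  73  74  73  74  74  74  73  74  73  72
243  78  71  68  69  68  69  72  77  77  77  76  77  77  82  87  85  96 102  99  91  87  91  98  99  99  97  91  90  91  91  89
244  47  46  47  47  48  48  50  53  52  53  54  55  56  59  64  63  68  71  70  65  62  63  68  68  67  67  64  65  66  67  70
```

```bash
cat >> h.py <<'E'
from scipy.optimize import minimize
S=16
def hullmask(cam,P,box):
    x0,y0,x1,y1=box; q=(proj(cam,P)-[x0,y0]+.5)*S
    m=np.zeros(((y1-y0)*S,(x1-x0)*S),np.uint8)
    h=cv2.convexHull(np.round(q*16).astype(np.int32)); cv2.fillPoly(m,[h],1,shift=4); return m
def down(m,box):
    x0,y0,x1,y1=box; return cv2.resize(m.astype(np.float32),(x1-x0,y1-y0),interpolation=cv2.INTER_AREA)
a=np.linspace(0,2*np.pi,72,endpoint=False)
def prism(pts,z0,z1,x,y,th):
    c,s=np.cos(th),np.sin(th); p=np.array(pts)@np.array([[c,s],[-s,c]])+[x,y]
    return np.vstack([np.c_[p,np.full(len(p),z)] for z in(z0,z1)])
def circ(r): return np.c_[r*np.cos(a),r*np.sin(a)]
def rect(x0,x1,w): return [(x0,-w/2),(x1,-w/2),(x1,w/2),(x0,w/2)]
def cover(cam,p,zb,box,noses=1):
    x,y,th=p; m=hullmask(cam,prism(circ(.024),zb,zb+.006,x,y,th),box)
    m|=hullmask(cam,prism(rect(-.015,.015,.01),zb,zb+.036,x,y,th),box)
    if noses: m|=hullmask(cam,prism(rect(0,.034,.012),zb,zb+.006,x,y,th),box)
    return m
def fit(f,p0,st):
    p0=np.array(p0);sim=np.vstack([p0]+[p0+np.eye(len(p0))[i]*st[i] for i in range(len(p0))])
    return minimize(f,p0,method="Nelder-Mead",options=dict(initial_simplex=sim,xatol=1e-5,fatol=1e-4))
E
python3 - <<'E'
from h import *
im=cv2.imread("pics/top0.png").astype(float).mean(2)
box=(334,214,368,242); x0,y0,x1,y1=box
t=np.clip((im[y0:y1,x0:x1]-71)/(172-71),0,1).astype(np.float32)
b=(t>.5).astype(np.uint8); cs,_=cv2.findContours(b,cv2.RETR_EXTERNAL,cv2.CHAIN_APPROX_NONE)
c=max(cs,key=cv2.contourArea); full=cv2.drawContours(b*0,[c],-1,1,-1)
inner=cv2.erode(full,np.ones((3,3))); t[inner>0]=1; w=cv2.dilate(full,np.ones((3,3),np.uint8),iterations=2)>0
best=None
for th in (.3,.6,.9,1.2):
    r=fit(lambda p:(((down(cover("top",p,.003,box),box)-t)**2)*w).sum(),[.567,-.011,th],[.003,.003,.2])
    print(r.x.round(4),r.fun)
# mouth: ring
im=cv2.imread("pics/top0.png").astype(float).mean(2)
for r in range(228,272,2): print(r,' '.join('%3d'%x for x in im[r,428:472]))
E
```

```text
[ 0.568  -0.0107 -0.0183] 29.84752655029297
[ 0.5677 -0.0109  1.0228] 2.2244412899017334
[ 0.5677 -0.0109  1.029 ] 2.278048276901245
[ 0.5677 -0.0107  1.0237] 2.3176255226135254
228 227 227 225 226 226 226 226 226 226 226 226 226 225 226 226 226 227 227 227 227 227 227 226 226 226 226 226 226 226 227 226 226 226 225 226 227 226 226 227 227 227 227 227 227
230 227 226 226 226 226 226 226 226 226 226 226 226 226 226 227 219 186 160 166 173 187 197 216 226 226 227 227 227 227 226 227 226 227 227 226 227 226 226 227 226 226 226 227 227
232 227 226 226 226 225 226 226 226 226 226 226 227 227 227 222 199 148 125 144 146 146 145 144 147 157 168 171 181 198 217 226 227 227 227 227 227 226 226 226 226 226 226 226 226
234 227 226 226 226 226 226 226 227 227 226 225 215 185 168 149 146 141 142 146 147 148 172 207 189 134 116 124 128 133 143 150 153 158 169 190 217 226 227 227 226 226 226 227 227
236 226 226 226 226 226 226 227 219 189 165 151 147 146 147 147 146 147 147 146 144 166 209 228 228 227 228 226 208 160 119 145 147 146 147 179 223 227 227 226 227 226 226 226 226
238 226 226 226 227 22
[... 2337 characters left out ...]
 226 227 226 216 190 143 131 145 149 150 149 150 151 150 150 150 151 151 150 149 149 150 149 150 150 150 150 149 150 164 196 221 227 227 226 226 226 226 227 227
266 226 226 226 226 227 226 227 227 228 226 208 164 123 124 142 146 149 151 151 151 151 150 151 151 150 150 149 149 149 153 167 194 214 222 227 227 227 226 226 226 226 227 227 227
268 226 226 226 226 226 226 226 226 226 226 227 225 218 213 211 199 172 149 134 137 141 155 151 142 154 172 178 184 213 223 228 227 227 227 227 227 226 226 226 226 226 227 226 226
270 226 226 226 226 226 226 226 226 226 226 226 227 226 227 227 227 227 227 227 225 222 227 228 227 228 227 226 227 227 227 227 226 226 226 226 227 226 226 226 226 226 226 226 226
```

```bash
cat > m.py <<'E'
from h import *
im=cv2.imread("pics/top0.png").astype(float).mean(2)
box=(422,224,480,274); x0,y0,x1,y1=box
def model(p):
    x,y,th=p
    o=lambda z: hullmask("top",prism(circ(.027),z,z,x,y,th),box)|hullmask("top",prism(rect(0,.0375,.018),z,z,x,y,th),box)
    out=hullmask("top",prism(circ(.041),.08,.086,x,y,th),box)
    hole=hullmask("top",prism(circ(.020),.08,.08,x,y,th),box)
    return down(out&(1-(o(.08)&o(.086))),box), down(hole,box)
t=np.clip((226-im[y0:y1,x0:x1])/(226-148),0,1)
def f(p):
    m,h=model(p); 
    far=np.linalg.norm((np.mgrid[y0:y1,x0:x1].transpose(1,2,0)[:,:,::-1]-proj("top",[p[0]+.045*np.cos(p[2]),p[1]+.045*np.sin(p[2]),.086])),axis=2)<9
    return ((m-t)**2*(h<.01)).sum()+0*far.sum()
c=ray("top",450,250,.083); print(c)
for th in (-.6,-.3,0,.3):
    r=fit(f,[c[0],c[1],th],[.003,.003,.15]); print(r.x.round(4),r.fun)
E
python3 m.py
```

```text
[ 0.51487305 -0.23180518  0.083     ]
[ 0.5145 -0.2285 -0.2447] 211.18735162446703
[ 0.5145 -0.2286 -0.2437] 210.95341573850783Traceback (most recent call last):
  File "m.py", line 17, in <module>
    r=fit(f,[c[0],c[1],th],[.003,.003,.15]); print(r.x.round(4),r.fun)
  File "h.py", line 30, in fit
    return minimize(f,p0,method="Nelder-Mead",options=dict(initial_simplex=sim,xatol=1e-5,fatol=1e-4))
    res = _minimize_neldermead(fun, x0, args, callback, bounds=bounds,
                               **options)
    fxcc = func(xcc)
    fx = function(np.copy(x), *(wrapper_args + args))
  File "m.py", line 12, in f
    m,h=model(p);
        ~~~~~^^^
  File "m.py", line 7, in model
    out=hullmask("top",prism(circ(.041),.08,.086,x,y,th),box)
  File "h.py", line 12, in hullmask
    x0,y0,x1,y1=box; q=(proj(cam,P)-[x0,y0]+.5)*S
                        ~~~~^^^^^^^
  File "h.py", line 7, in proj
    c=bot.calibration(cam);P=np.atleast_2d(P);q=(c["extrinsics"][:3,:3]@P.T).T+c["extrinsics"][:3,3]
ValueError: time passes only in moves, steps and waits
```

```bash
python3 - <<'E'
s=open('h.py').read()
s=s.replace("def ray","import functools\n@functools.lru_cache\ndef cal(n): return bot.calibration(n)\ndef ray").replace("c=bot.calibration(cam)","c=cal(cam)")
open('h.py','w').write(s)
m=open('m.py').read()
m+='''
p=r.x; M,h=model(p); 
cv2.imwrite("pics/m0.png",cv2.resize(np.clip(np.vstack([t,M]),0,1)*255,None,fx=6,fy=6,interpolation=cv2.INTER_NEAREST)) if 0 else cv2.imwrite("pics/m0.png",cv2.resize(np.hstack([np.clip(t,0,1),M])*255,None,fx=6,fy=6,interpolation=cv2.INTER_NEAREST))
'''
open('m.py','w').write(m)
E
python3 m.py
```

```text
[ 0.51487305 -0.23180518  0.083     ]
[ 0.5145 -0.2285 -0.2447] 211.18735162446703
[ 0.5145 -0.2286 -0.2437] 210.95341573850783
[ 0.5146 -0.2285 -0.2514] 211.27454894823347
[ 0.5145 -0.2286 -0.2484] 211.03128990425813[ WARN:0@1.787] global loadsave.cpp:1063 imwrite_ Unsupported depth image for selected encoder is fallbacked to CV_8U.
```

View pics/m0.png

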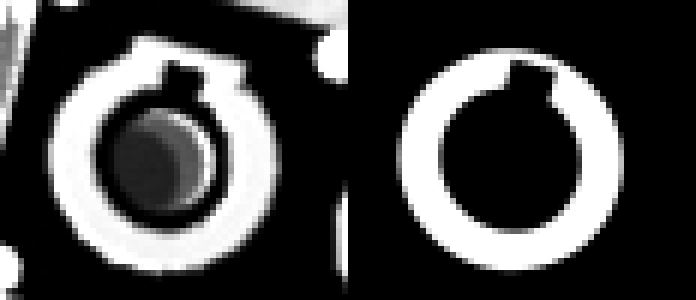

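```bash
cat > m2.py <<'E'
exec(open('m.py').read().split("c=ray")[0])
G=np.mgrid[y0:y1,x0:x1].transpose(1,2,0)[:,:,::-1]
W=(np.linalg.norm(G-[449.5,250.5],axis=2)<25)
def f(q,ret=0):
    p=q[:3]; m,h=model(p)
    x,y,th=p
    o=lambda z: hullmask("top",prism(circ(.027),z,z,x,y,th),box)|hullmask("top",prism(rect(0,.0375,.018),z,z,x,y,th),box)
    out=hullmask("top",prism(circ(.041),.08,.086,x,y,th),box)|hullmask("top",prism(rect(0.02,q[3],q[4]),.08,.086,x,y,th),box)
    m=down(out&(1-(o(.08)&o(.086))),box)
    if ret: return m
    return ((m-t)**2*W*(h<.01)).sum()
for th in (-.35,-.2):
    r=fit(f,[.5145,-.2286,th,.044,.036],[.003,.003,.15,.003,.005]); print(r.x.round(4),r.fun)
m=f(r.x,1)
cv2.imwrite("pics/m1.png",cv2.resize(np.hstack([t,m,abs(t-m)*W])*255,None,fx=4,fy=4,interpolation=cv2.INTER_NEAREST).astype(np.uint8))
E
python3 m2.py
```

```text
[ 0.5141 -0.2284 -0.2491  0.0432  0.0411] 13.01231165578066
[ 0.5141 -0.2285 -0.239   0.0432  0.0413] 13.0472331551797
```

View pics/m1.png

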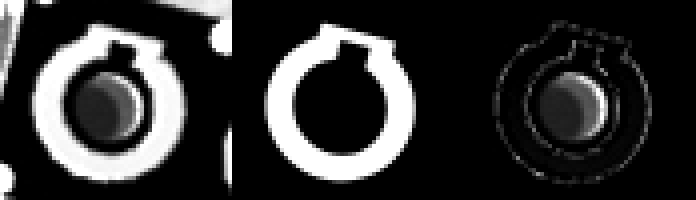

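```bash
python3 - <<'E'
from h import *
f=lambda u,v:(400+(u)/300*140,205+(v-375)/225*105)
print("other",ray("top",*f(209,499),.083))
s=cv2.imread("pics/side0.png")
s4=cv2.resize(s[130:330,260:460],None,fx=3,fy=3,interpolation=cv2.INTER_CUBIC)
def dr(P,col):
    q=(proj("side",P)-[260,130]+.5)*3-.5
    h=cv2.convexHull(q.astype(np.float32)).astype(int); cv2.polylines(s4,[h],True,col,1)
x,y,th=.5141,-.2284,-.245
dr(prism(circ(.041),.086,.086,x,y,th),(0,0,255)); dr(prism(circ(.027),.086,.086,x,y,th),(0,255,0))
dr(prism(rect(.027,.0375,.018),.086,.086,x,y,th),(255,0,0))
p=(.5677,-.0109,1.025)
dr(prism(circ(.024),.003,.009,*p),(0,0,255));dr(prism(rect(-.015,.015,.01),.003,.039,*p),(0,255,0))
dr(prism(rect(-.009,.009,.012),.041,.053,.4996,-.0137,np.pi/2+.014),(0,255,255))
cv2.imwrite("pics/s1.png",s4)
E
```

```text
other [ 0.48912874 -0.33812593  0.083     ]
```

View pics/s1.png

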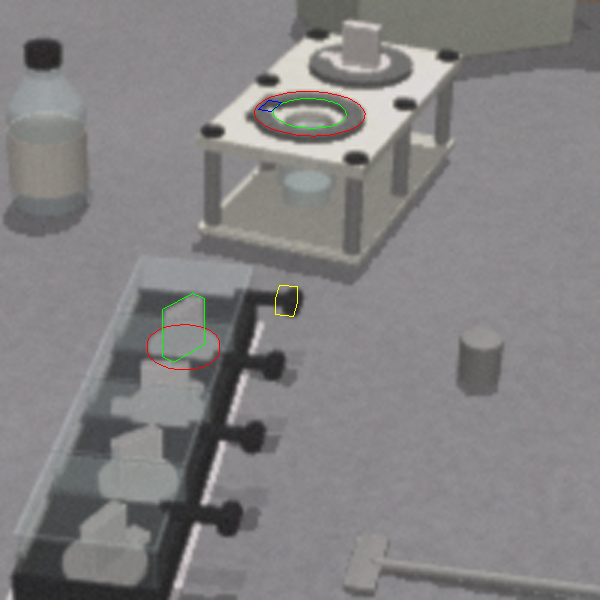

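```bash
cat >> h.py <<'E'
from scipy.spatial.transform import Rotation as Ro
def quat(jaw):  # tool y down, tool x (jaw direction) at world yaw jaw
    x=np.array([np.cos(jaw),np.sin(jaw),0]); y=np.array([0,0,-1.]); z=np.cross(x,y)
    return Ro.from_matrix(np.c_[x,y,z]).as_quat(scalar_first=True)
E
python3 - <<'E'
from h import *
print(Ro.from_quat(bot.read_tool_rot(),scalar_first=True).as_matrix().round(3))
print("jar",ray("top",373,157,.05))
for pos in ([.4996,-.0137,.15],[.678,-.0127,.12],[.5677,-.0109,.05],[.5141,-.2284,.15]):
  for j in (np.pi/2+.014,-np.pi/2+.014,1.025+np.pi/2,1.025-np.pi/2,-.245+np.pi/2,-.245-np.pi/2):
    q=bot.solve_ik(pos,quat(j)); print(pos,round(j,2),None if q is None else np.round(q,2))
E
```

```text
[[ 0.287  0.    -0.958]
 [ 0.958  0.     0.287]
 [ 0.    -1.    -0.   ]]
jar [ 0.73101628 -0.06010319  0.05      ]
[0.4996, -0.0137, 0.15] 1.58 [-0.18  0.31 -0.44  0.82  0.   -0.19]
[0.4996, -0.0137, 0.15] -1.56 [-0.18  0.31 -0.44  0.82  0.    2.95]
[0.4996, -0.0137, 0.15] 2.6 [-0.18  0.31 -0.44  0.82  0.   -1.2 ]
[0.4996, -0.0137, 0.15] -0.55 [-0.18  0.31 -0.44  0.82  0.    1.94]
[0.4996, -0.0137, 0.15] 1.33 [-0.18  0.31 -0.44  0.82  0.    0.07]
[0.4996, -0.0137, 0.15] -1.82 [-0.18  0.31 -0.44  0.82  0.   -3.07]
[0.678, -0.0127, 0.12] 1.58 [-0.13  0.64  0.03  0.96  0.   -0.14]
[0.678, -0.0127, 0.12] -1.56 [-0.13  0.64  0.03  0.96  0.    3.  ]
[0.678, -0.0127, 0.12] 2.6 [-0.13  0.64  0.03  0.96  0.   -1.15]
[0.678, -0.0127, 0.12] -0.55 [-0.13  0.64  0.03  0.96  0.    1.99]
[0.678, -0.0127, 0.12] 1.33 [-0.13  0.64  0.03  0.96  0.    0.12]
[0.678, -0.0127, 0.12] -1.82 [-0.13  0.64  0.03  0.96  0.   -3.02]
[0.5677, -0.0109, 0.05] 1.58 [-0.15  0.54 -0.37  0.66  0.   -0.16]
[0.5677, -0.0109, 0.05] -1.56 [-0.15  0.54 -0.37  0.66  0.    2.98]
[0.5677, -0.0109, 0.05] 2.6 [-0.15  0.54 -0.37  0.66  0.   -1.17]
[0.5677, -0.0109, 0.05] -0.55 [-0.15  0.54 -0.37  0.66  0.    1.97]
[0.5677, -0.0109, 0.05] 1.33 [-0.15  0.54 -0.37  0.66  0.    0.1 ]
[0.5677, -0.0109, 0.05] -1.82 [-0.15  0.54 -0.37  0.66  0.   -3.05]
[0.5141, -0.2284, 0.15] 1.58 [-0.55  0.42 -0.28  0.88  0.   -0.56]
[0.5141, -0.2284, 0.15] -1.56 [-0.55  0.42 -0.28  0.88  0.    2.58]
[0.5141, -0.2284, 0.15] 2.6 [-0.55  0.42 -0.28  0.88  0.   -1.57]
[0.5141, -0.2284, 0.15] -0.55 [-0.55  0.42 -0.28  0.88  0.    1.57]
[0.5141, -0.2284, 0.15] 1.33 [-0.55  0.42 -0.28  0.88  0.   -0.3 ]
[0.5141, -0.2284, 0.15] -1.82 [-0.55  0.42 -0.28  0.88  0.    2.84]
```

```bash
python3 - <<'E'
from h import *
j=np.pi/2+.014
bot.move_pose([.4996,-.0137,.15],quat(j))
bot.set_gripper(.5,20)
im=bot.camera("side"); cv2.imwrite("pics/s2.png",im[:,:,::-1])
print(bot.move_linear([.4996,-.0137,.028],.1,until_force=8), bot.read_position(), bot.read_ft_force())
im=bot.camera("side"); cv2.imwrite("pics/s3.png",cv2.resize(im[170:370,240:440,::-1],None,fx=3,fy=3))
print(bot.read_clock())
E
```

```text
False [ 0.50013506 -0.01378814  0.02854382] [ 0.35906083  0.33251881 -0.26546341]
4.9083
```

View pics/s3.png

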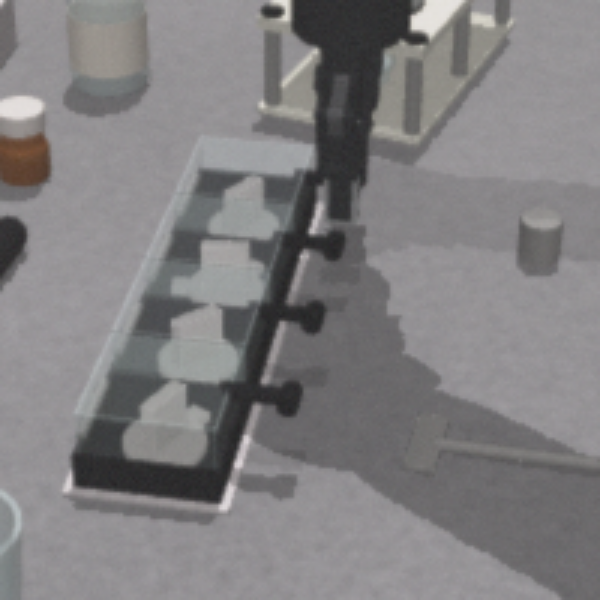

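The gripper straddles the farthest knob (zoom ≈(340,195)), clear of the knob of lid 2 at (325,243). Closing next.

```bash
python3 - <<'E'
from h import *
bot.set_gripper(0.0,20)
print("w",bot.read_gripper_width()*85, bot.read_ft_force().round(2), bot.read_position())
# small lift test: q=0.15
r,a0=np.hypot(.111,.023),np.arctan2(.023,.111)
H=np.array([.4996+.111,-.0137+.111*.014]);
for q in (.1,.2):
    d=r*np.cos(a0)-r*np.cos(a0+q); dz=r*np.sin(a0+q)-.023
    bot.move_linear([.4996+d,-.0137+.014*d,.028+dz],.1)
    print(q,bot.read_ft_force().round(2),bot.read_gripper_width()*85)
im=bot.camera("side"); cv2.imwrite("pics/s4.png",cv2.resize(im[170:370,240:440,::-1],None,fx=3,fy=3))
print(bot.read_clock())
E
```

```text
w 17.255742416503704 [-0.62  0.73  3.23] [ 0.49990576 -0.01356725  0.02838651]
0.1 [ 0.58  1.07 -1.76] 17.210216387500004
0.2 [ 0.77  0.1  -2.3 ] 17.18553388229574
5.825
```

View pics/s4.png

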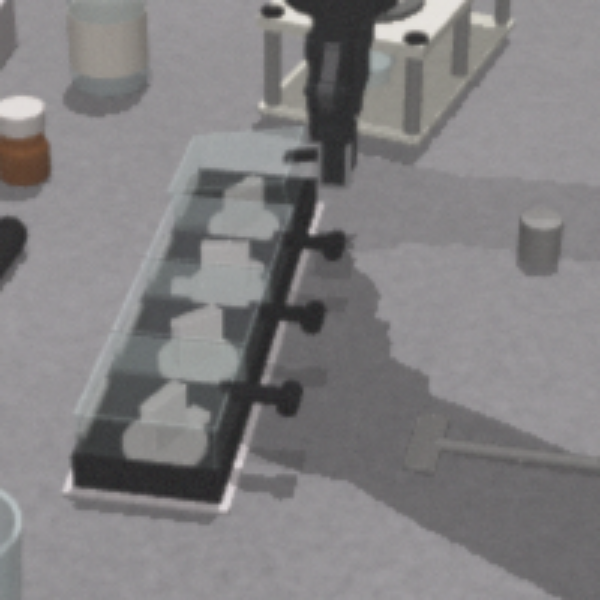

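The lid of compartment 3 rises with the pinched knob and the forces are small, so I continue the arc.

```bash
python3 - <<'E'
from h import *
r,a0=np.hypot(.111,.023),np.arctan2(.023,.111)
for q in np.linspace(.4,1.9,8):
    d=.111-r*np.cos(a0+q); dz=r*np.sin(a0+q)-.023
    bot.move_linear([.4996+d,-.0137+.014*d,.028+dz],.12)
    print(round(q,2),bot.read_ft_force().round(2),round(bot.read_gripper_width()*85,1))
im=bot.camera("side"); cv2.imwrite("pics/s5.png",cv2.resize(im[130:330,240:440,::-1],None,fx=3,fy=3))
print(bot.read_clock())
E
```

```text
0.4 [-0.3  -0.93 -0.61] 17.2
0.61 [-0.78 -0.82  0.64] 17.6
0.83 [-1.1  -3.56  1.41] 17.2
1.04 [-2.15 -5.4   1.01] 17.3
1.26 [-1.05 -6.18  3.38] 17.1
1.47 [-0.52 -7.08  3.28] 17.4
1.69 [ 0.28 -7.71  2.79] 17.3
1.9 [ 0.75 -7.7   3.34] 17.3
8.6667
```

View pics/s5.png

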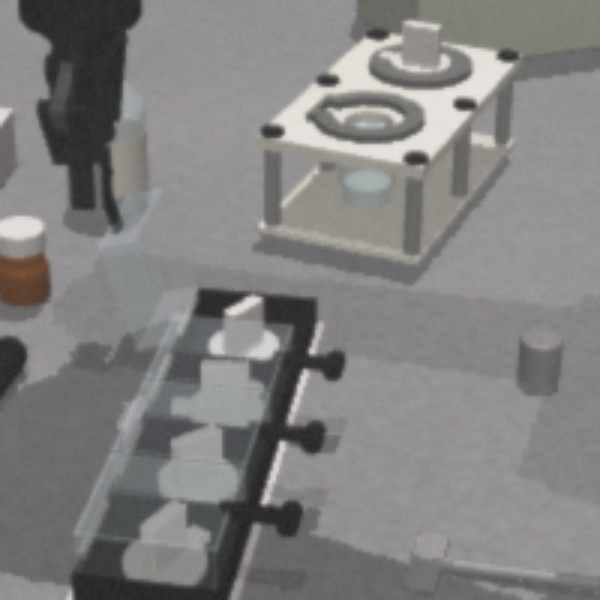

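```bash
python3 - <<'E'
from h import *
p=bot.read_position()
bot.set_gripper(.45,20)
bot.move_linear([p[0],p[1],p[2]+.09],.2)
bot.move_pose([.45,-.0,.25],quat(1.025+np.pi/2))
for n in("side","top"):
    im=bot.camera(n); cv2.imwrite(f"pics/{n}6.png",im[:,:,::-1])
s=cv2.imread("pics/side6.png")[130:330,240:400]; t=cv2.imread("pics/top6.png")[150:270,220:380]
cv2.imwrite("pics/z6.png",np.hstack([cv2.resize(s,(400,500)),cv2.resize(t,(400,500//5*3)) if 0 else np.pad(cv2.resize(t,(400,300)),((0,200),(0,0),(0,0)))]))
print(bot.read_clock(),bot.read_ft_force().round(2))
E
```

```text
10.6833 [ 0.35 -0.21 -0.1 ]
```

View pics/z6.png

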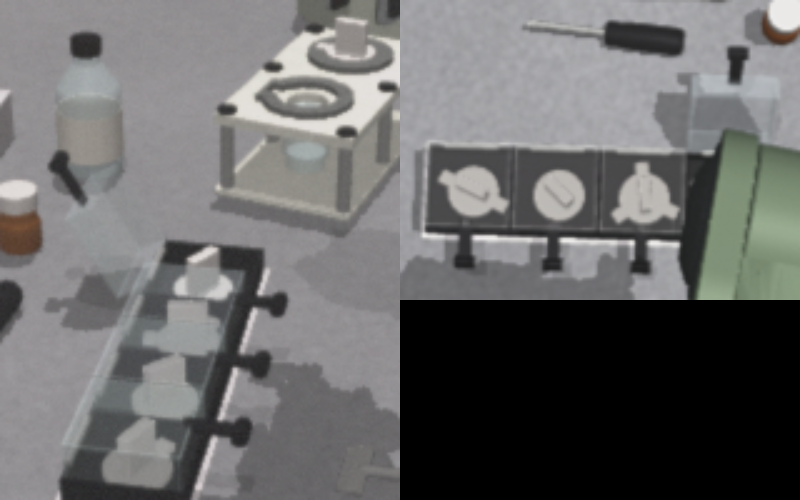

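Lid 3 rests right back at its stop (knob at top-view zoom (737,60)), the others are shut. Next, the cover.

```bash
python3 - <<'E'
from h import *
Q=quat(1.025+np.pi/2)
bot.set_gripper(.36,20)
bot.move_pose([.5677,-.0109,.11],Q)
print(bot.move_linear([.5677,-.0109,.014],.08,until_force=6),bot.read_position(),bot.read_ft_force().round(2))
im=bot.camera("side"); cv2.imwrite("pics/s7.png",cv2.resize(im[150:310,260:420,::-1],None,fx=3.5,fy=3.5))
print(bot.read_clock())
E
```

```text
False [ 0.56822838 -0.01096496  0.01455858] [-0.49  0.83  0.46]
13.0917
```

View pics/s7.png

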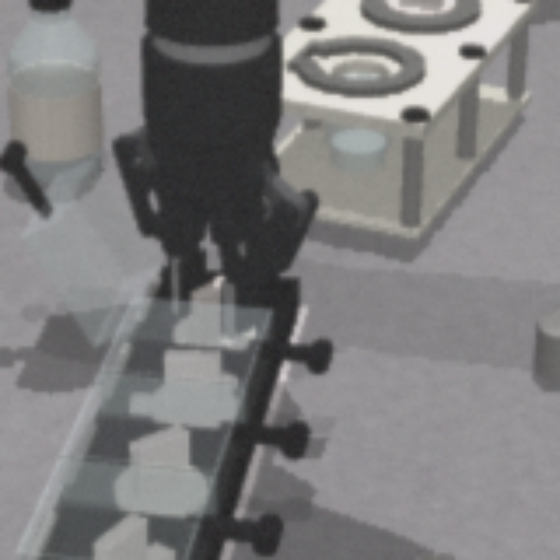

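The fingers straddle the rib (zoom (205,300)). Closing and lifting.

```bash
python3 - <<'E'
from h import *
bot.set_gripper(0.0,40)
print("w",bot.read_gripper_width()*85,bot.read_ft_force().round(2))
p=bot.read_position()
bot.move_linear([p[0],p[1],p[2]+.03],.06); 
bot.move_linear([p[0],p[1],.20],.2)
print("w",bot.read_gripper_width()*85,bot.read_ft_force().round(2))
bot.move_pose([.5141,-.2284,.16],quat(-.245+np.pi/2))
print(bot.read_position(),bot.read_gripper_width()*85,bot.read_clock())
for n in("side","top"):
    im=bot.camera(n); cv2.imwrite(f"pics/{n}8.png",im[:,:,::-1])
s=cv2.imread("pics/side8.png")[80:240,310:430]; t=cv2.imread("pics/top8.png")[190:310,400:560]
cv2.imwrite("pics/z8.png",np.hstack([cv2.resize(s,(420,560)),np.pad(cv2.resize(t,(370,278)),((0,282),(0,0),(0,0)))]))
E
```

```text
w 9.01570018311114 [-0.03  0.63  3.26]
w 9.042427615396226 [-0.9  -0.49 -0.51]
[ 0.51379404 -0.22769368  0.15922192] 9.366891358490367 15.8917
```

View pics/z8.png

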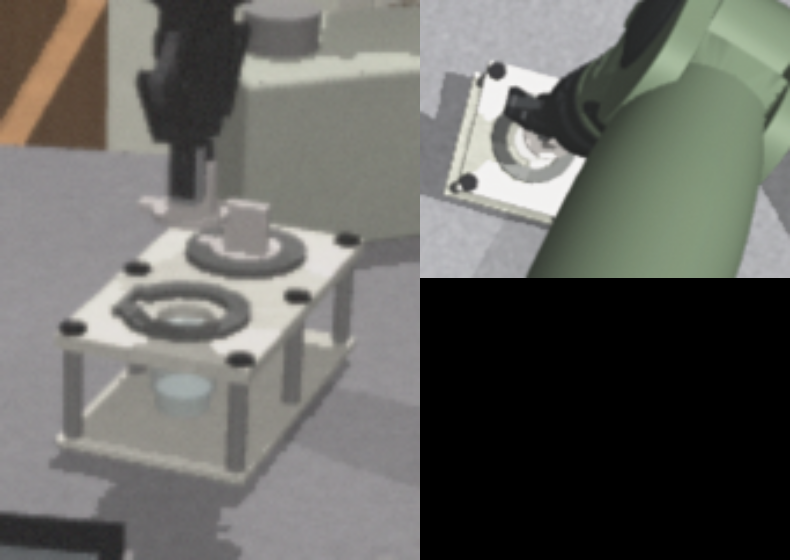

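```bash
python3 - <<'E'
from h import *
p=bot.read_position(); print(p)
bot.move_linear([.5141,-.2284,.120],.1); p=bot.read_position(); print(p)
im=bot.camera("side"); cv2.imwrite("pics/side9.png",im[:,:,::-1])
s=cv2.imread("pics/side9.png"); x0,y0=330,115
k=8; z=cv2.resize(s[y0:y0+70,x0:x0+80],None,fx=k,fy=k,interpolation=cv2.INTER_CUBIC); raw=z.copy()
def dr(P,col):
    q=(proj("side",P)-[x0,y0]+.5)*k-.5
    cv2.polylines(z,[cv2.convexHull(q.astype(np.float32)).astype(int)],True,col,1)
x,y,th=.5141,-.2284,-.245
dr(prism(circ(.041),.086,.086,x,y,th),(0,0,255)); dr(prism(circ(.027),.086,.086,x,y,th),(0,255,0))
dr(prism(rect(.027,.0375,.018),.086,.086,x,y,th),(255,0,0))
zb=p[2]-.0115
c=(p[0],p[1],th)
dr(prism(circ(.024),zb,zb+.006,*c),(0,0,255));dr(prism(rect(-.015,.015,.01),zb,zb+.036,*c),(0,255,0));dr(prism(rect(.02,.034,.012),zb,zb+.006,*c),(255,0,0))
cv2.imwrite("pics/z9.png",z);cv2.imwrite("pics/z9r.png",raw); print(bot.read_clock())
E
```

```text
[ 0.51448732 -0.22714997  0.15981535]
[ 0.51437379 -0.22803326  0.12017355]
16.5917
```

View pics/z9.png

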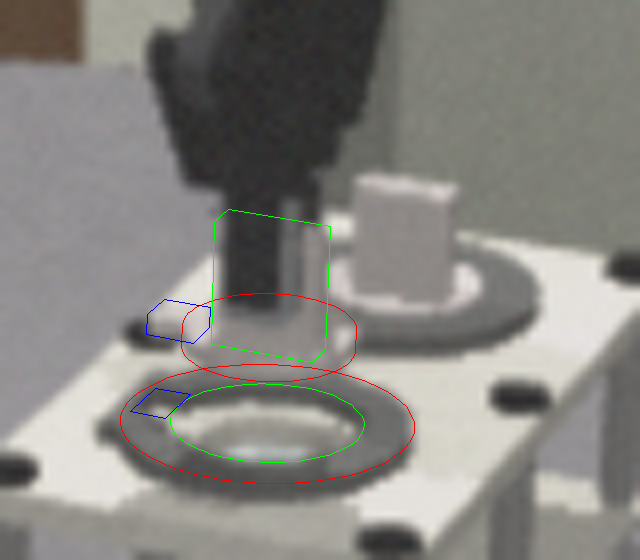

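View pics/z9r.png

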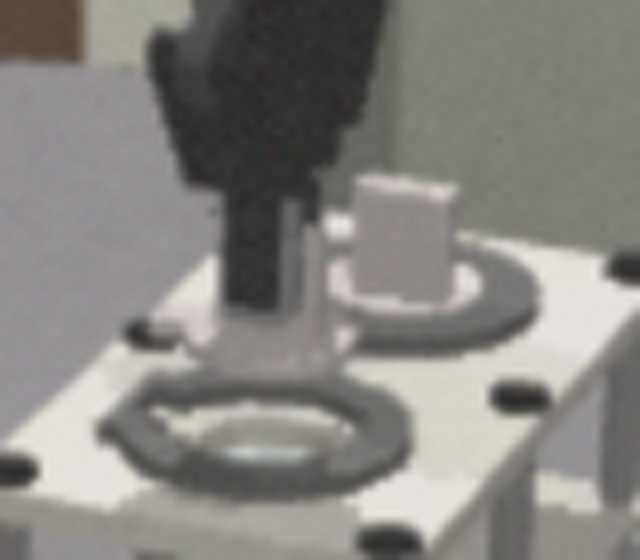

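```bash
cat > m3.py <<'E'
from h import *
im=cv2.imread("pics/side0.png").astype(float).mean(2)
box=(336,154,388,182); x0,y0,x1,y1=box
def f(q,ret=0):
    x,y,th=q
    o=lambda z: hullmask("side",prism(circ(.027),z,z,x,y,th),box)|hullmask("side",prism(rect(0,.0375,.018),z,z,x,y,th),box)
    out=hullmask("side",prism(circ(.041),.08,.086,x,y,th),box)|hullmask("side",prism(rect(0.02,.0432,.041),.08,.086,x,y,th),box)
    m=down(out&(1-(o(.08)&o(.086))),box)
    hole=down(hullmask("side",prism(circ(.020),.08,.08,x,y,th),box)&o(.086),box)
    W=cv2.dilate(down(out,box),np.ones((5,5)))>.3
    if ret: return m,W
    return ((m-t)**2*W*(hole<.01)).sum()+0*W.sum()
t=np.clip((205-im[y0:y1,x0:x1])/(205-95),0,1)
for r in range(y0,y1,2): print(r,' '.join('%3d'%v for v in im[r,x0:x1]))
for th in (-.35,-.15):
    r=fit(f,[.5141,-.2284,th],[.003,.003,.15]); print(r.x.round(4),r.fun, f([.5141,-.2284,-.245]))
m,W=f(r.x,1)
cv2.imwrite("pics/m3.png",cv2.resize(np.vstack([t,m,abs(t-m)*W])*255,None,fx=6,fy=6,interpolation=cv2.INTER_NEAREST).astype(np.uint8))
E
python3 m3.py
```

```text
154 140 141 140 140 139 139 141 138 139 137 135 121 114 138 166 179 202 212 212 212 211 210 212 215 214 213 207 131  88  77  87  99 107 109 112 113 116 118 112 123 134 141 143 144 143 143 144 144 129 132 128 120
156 142 143 139 139 136 138 138 141 137 100  64  57  52  49  55  58  86 172 208 212 212 211 210 212 212 213 214 211 196 167 119  85  78  78  82  87  92  92 103 104 106 109 110 109 111 112 114 110 110 113 111 104
158 140 139 139 139 141 141 146 172 197 192 138 110  94  91  90 110 179 202 212 214 214 214 214 213 214 213 213 215 215 214 210 201 196 191 148 134 115 107  95  88  85  85  84  86  84  79  84  84  85  86  87  87
160 140 142 141 140 147 171 197 210 211 211 211 210 208 206 204 206 207 206 205 193 176 176 171 161 158 159 161 163 173 175 176 178 188 194 205 209 210 210 206 203 202 198 201 200 202 200 200 200 200 201 204 206
162 141 142 149 175 203 213 212 213 211 208 202 177 139 124 121 126 124 122 115 113 112 112 114 106 105 104 108 104 106 108 111 109 116 113 117 121 123 137 160 190 208 211 215 216 218 218 216 217 214 216 217 218
164 153 183 203 211 213 213 215 215 209 
[... 1294 characters left out ...]
3 193 151 127 115 109 103  96  83  80  84  80  85  84  82  79  83  83  84  86  90 100 101 109 132 187 199 212 216 216 217 216 216 215 216 215 215 216
178 140 143 154 150 159 171 174 195 199 209 213 211 213 215 215 216 215 214 216 214 216 211 201 198 198 199 200 199 200 199 199 199 200 202 203 213 216 215 213 216 216 215 213 214 216 216 214 216 215 216 210 179
180 135 138 137 135 136 137 134 134 134 136 137 140 152 154 163 174 176 184 195 199 211 212 213 216 217 216 217 215 216 216 217 215 217 215 216 216 215 217 211 185 155 134 134 135 152 178 206 214 213 180 139 123
[ 0.5148 -0.2286 -0.2508] 10.311989551050278 13.125868231543059
[ 0.5149 -0.2286 -0.2461] 10.27207816243938 13.125868231543059
```

View pics/m3.png

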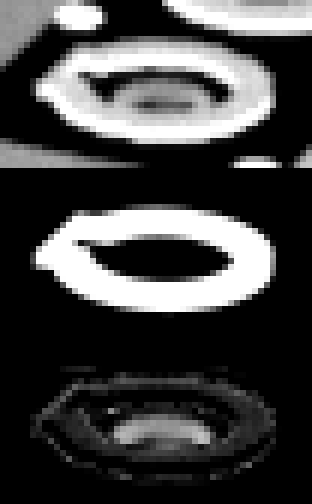

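The side and top fits of the mouth agree within 1 mm (0.5145, −0.2285, −0.245), and the held cover matches its predicted outline. Lowering now.

```bash
python3 - <<'E'
from h import *
bot.move_linear([.5145,-.2285,.106],.06)
print(bot.read_position(),bot.read_ft_force().round(2))
print(bot.move_linear([.5145,-.2285,.0895],.03,until_force=4))
p=bot.read_position();print(p,bot.read_ft_force().round(2),bot.read_clock())
im=bot.camera("side"); s=im[115:185,330:410,::-1]; cv2.imwrite("pics/z10.png",cv2.resize(s,None,fx=8,fy=8,interpolation=cv2.INTER_CUBIC))
E
```

```text
[ 0.51408481 -0.22831183  0.10548756] [0.06 0.28 0.71]
True
[ 0.51437102 -0.22846648  0.09149559] [-1.31 -0.63  4.92] 17.4667
```

View pics/z10.png

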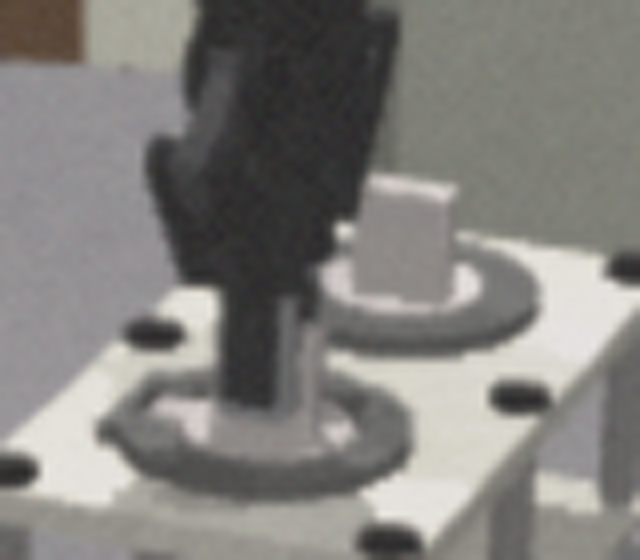

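Contact came at TCP z = 0.0915, exactly the seat height predicted, and the disc sits inside the rim with its nose in the notch. Releasing and withdrawing.

```bash
python3 - <<'E'
from h import *
p=bot.read_position()
bot.set_gripper(.3,20)
bot.move_linear([p[0],p[1],p[2]+.1],.1)
bot.move_pose([.35,.15,.25],quat(-.245+np.pi/2))
for n in("side","top"):
    im=bot.camera(n); cv2.imwrite(f"pics/{n}11.png",im[:,:,::-1])
s=cv2.imread("pics/side11.png")[115:185,330:410]; t=cv2.imread("pics/top11.png")
T=t[205:310,400:540]
cv2.imwrite("pics/z11.png",np.hstack([cv2.resize(s,(400,350)),cv2.resize(T,(400,300)) if 0 else cv2.resize(T,(400,350))]))
cv2.imwrite("pics/w11.png",t)
im=t.astype(float).mean(2); 
print(bot.read_ft_force().round(2),bot.read_clock())
E
```

```text
[ 0.77  1.15 -0.63] 20.625
```

View pics/z11.png

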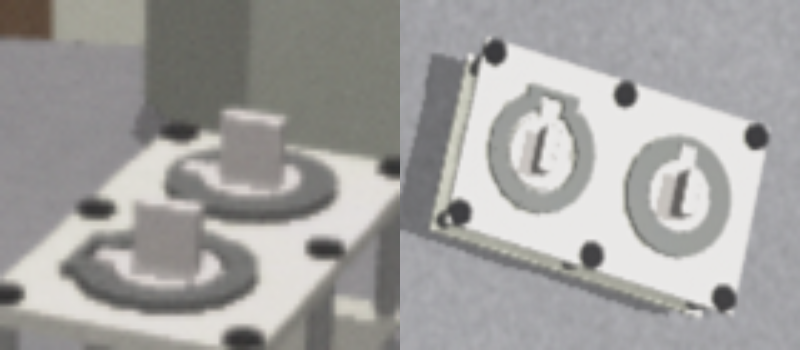

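View pics/w11.png

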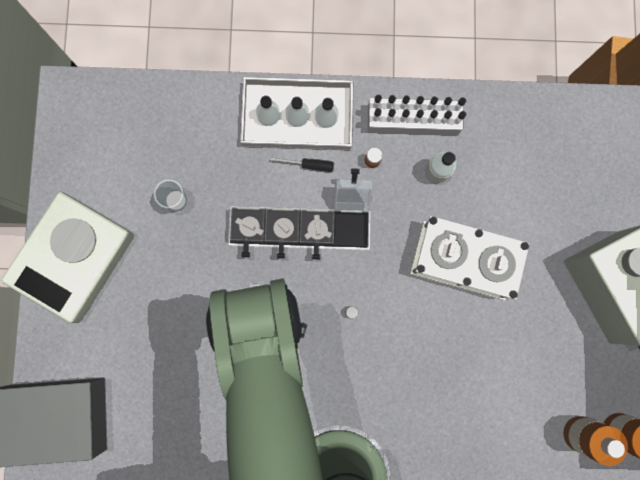

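```bash
python3 - <<'E'
from h import *
out=[]
for cam,(x0,y0,w,h) in (("top",(425,226,50,46)),("side",(336,140,54,42))):
    s=cv2.imread(f"pics/{cam}11.png");k=8
    z=cv2.resize(s[y0:y0+h,x0:x0+w],None,fx=k,fy=k,interpolation=cv2.INTER_CUBIC); raw=z.copy()
    def dr(P,col):
        q=(proj(cam,P)-[x0,y0]+.5)*k-.5
        cv2.polylines(z,[cv2.convexHull(q.astype(np.float32)).astype(int)],True,col,1)
    c=(.5143,-.2285,-.245)
    dr(prism(circ(.024),.086,.086,*c),(0,0,255));dr(prism(rect(-.015,.015,.01),.116,.116,*c),(0,200,0));dr(prism(rect(.024,.034,.012),.086,.086,*c),(255,0,0));dr(prism(circ(.027),.086,.086,*c),(0,255,255))
    out.append(cv2.resize(np.hstack([raw,z]),(700,290)))
cv2.imwrite("pics/z12.png",np.vstack(out))
E
```

```text
(no output)
```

View pics/z12.png

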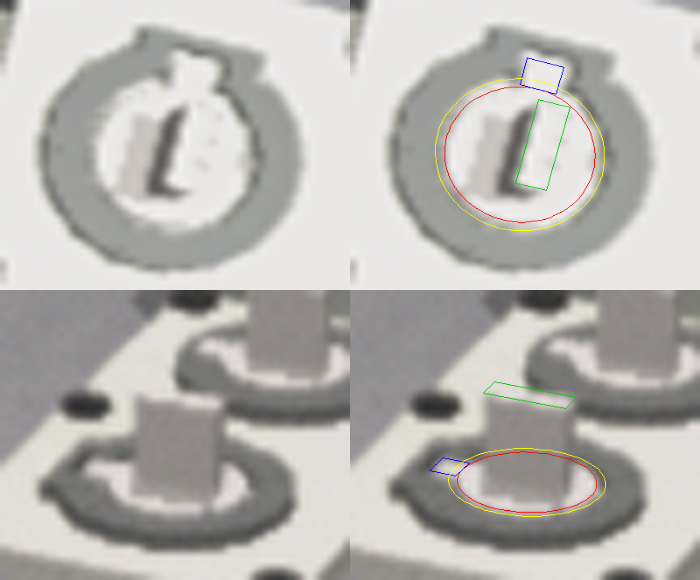

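The disc, nose and rib sit on the seated model outline in the top view. In the side view the cover and ring share the same ~1 px calibration offset. The cover is flat and the arm is clear.

```bash
python3 - <<'E'
from cell import bot
bot.close_job(); print("done")
E
```

```text
the job is handed in; nothing more can be done
done
```

The job is handed in. The single-nosed cover sits in the open vessel's rim with its nose in the notch, released, at about 20.6 s of the 53 s allowed.

- **Lid:** The cover was in compartment 3, at the −y end. I pinched lid 3's knob, swung it to about 1.9 rad and let it fall to its stop, where the pictures show it resting open. The other lids stayed shut.
- **Cover:** I gripped it by the rib (9 mm jaw reading against the nominal 10 mm) and lowered it until a 4 N contact. That came at tool height 0.0915 m, the seat height I had predicted.
- **Last checks:** In the top view the disc, nose and rib match the seated outline. The rib stands upright in the side view, and the arm was clear when I handed in. The bystanders that show in the last picture look unmoved, but the arm hides the paddle there, so its position is not confirmed.
- **Disagreements:**
    - The side view showed a shift of about 1 px, on the ring as well as the cover, which fits the calibration tolerance. The two camera fits of the mouth agreed within 1 mm.
    - During the lid swing the sideways force on the knob rose to about 8 N. I took this as a small error in my estimate of the case's direction, and it had no visible effect.

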